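Turn the brass pedestal over onto its foot

ROBOT

A 7-joint arm with a two-finger parallel gripper is mounted at the origin on the work surface; the furniture and walls round the work are solid. World frame = base frame: x ahead of the robot, y to its left, z up, the work surface at z = 0. Lengths are in m, angles in rad, forces in N, time in s.
With the tool pointing down it reaches from about 0.4 to 0.9 m from the base axis. Payload 5.6 kg.
Tool frame: the origin (TCP) lies midway between the tips of the shut fingers; the grasp point (between the pads) lies 19 mm behind it; z points along the fingers, x is the direction in which the jaws open and shut, and the axes are right-handed (so a half turn about z gives the same grasp; the last joint's range is limited). The gripper opens to 92 mm and grips with 3 to 60 N. Pads are 20 mm wide; open, the fingers measure 128 mm over their backs; the gripper's body (75 mm by 189 mm) begins 69 mm behind the grasp point.
Start: joints at [1.293, 0.468, -0.012, 1.603, 0.006, 1.071, -0.056], TCP at [0.151, -0.632, 0.215] pointing down, gripper open.
Joint ranges: [-2.53, 2.53], [-0.31, 2.02], [-1.57, 1.55], [0.28, 2.44], [-1.29, 4.43], [0.15, 1.84], [-2.92, 2.92]. Speed limits (rad/s): [2.57, 2.57, 3.14, 3.14, 3.14, 3.14, 3.14].

INTERFACE

Orientations are given as a 3x3 rotation matrix whose columns are the frame's x, y, z axes.
In Python, from bench import status, vision, job gives the robot as it stands.
- The arm moves only by the tool step_arm, never from a script. Its argument "plan" is a list of rows, each a list of 3 entries, a list of its own where there are three numbers: the shift along the tool's x, y, z in cm, then the turn about the tool's z in degrees, then the closure in counts, from 0 (fully open) to 255 (shut). A call has exactly 8 rows; each row is the pose to reach, as a shift and turn from the pose commanded when the call began, along the tool's axes at that moment; what a row does not reach only later rows make up. A row lasts 1/8 s, in which the tool goes at most 62.5 mm and 10.7 degrees, less where a joint would pass 70% of its speed; a pose out of reach is approached as far as the arm can. A call with a gripper value outside its range is refused whole. The fingers move at their own pace and stop on an object; the grip force is fixed at half the most. Time passes only in rows, so rows that repeat a pose let the fingers close, or fill a call up. It gives the time, the measured TCP pose, the force and the opening at its end, in the units of the state.
- status.state(): the state, without advancing time (a new reading comes with each control period).
- vision.snapshot(name): name is "side" or "top"; returns (picture, depth): 400x640x3 uint8, red, green, blue; 400x640 float32, m along the optical axis (not along the pixel's ray), 0 where there is no reading.
- vision.get_calibration(name): a dict with "fov_y" (degrees; the focal length in pixels is half the picture's height over the tangent of half this angle, whatever the lens; pixels are square), "cx", "cy" (the principal point, pixels), "view" (4x4, takes a point from world to camera coordinates). Camera axes: x right, y down, z forward; pixel columns grow to the right and rows downward; lengths in m; the calibration is good to about 2 mm. A picture is of the moment at which its call begins. get_calibration takes no time and is no camera call.
- job.close_job(): hands the job in, once; it reports no verdict.
The state is a dict: "time_s": time; "qpos": joint angles; "qvel": joint speeds; "joint_efforts": joint torques, N m; "ee_pos": TCP position; "tool_rot": TCP orientation; "force": force on the tool from outside, world axes, zero at the start; "moment": the same for the moment, N m; "gripper_width": finger opening in m.
Only numpy, scipy, OpenCV 4.12 (cv2) and the standard library are available. Lean on these libraries where they do the work, as an engineer would, in place of code of your own. Each camera call takes 0.05 s, during which the arm holds its last target.

TASK

A brass display pedestal lies on its side in a wooden cradle, half turned over. Take it out, turn it so that it stands upright on its wide flange with the neck pointing up, and set it down gently (do not drop it) in the middle of the blue ring on the white turntable. Leave the dark grey pedestal standing where it is.

Things in the scene. Friction and masses are not known exactly. Their poses are not given: they have to be found in the camera images.
- brass_pedestal: brass-coloured flanged hub, 75 mm long, 0.15 to 0.31 kg: round flange 72 mm across, 10 mm thick, with a plain round neck 32 mm across and 65 mm long. Origin: centre of the flange's outer flat face (the foot); z runs from there along the neck to its free end at z = 75 mm. At the start z is level, 62 mm above the table. A half turn about a line 45 degrees below level turns level z upright.
- cradle: fixed wooden cradle holding the brass pedestal, 100 mm wide in y, origin under it at table height; the neck points to its -x. The pedestal (foot at x = 12 mm) lies in open V notches and lifts straight up: one under the flange, one under the neck 20 to 29 mm from the foot. Back stop 78 mm high, 3 mm behind the foot. Foot board 10 mm thick, x = -22 to 34 mm: the neck's last 40 mm overhang bare table.
- grey_pedestal: bystander: dark grey flanged hub of the same shape, size and axes, standing on its flange on the bare table, z up. To be left there.
- turntable_centre (a point): centre of the top of a fixed white turntable, 150 mm in diameter, its flat top 24 mm above the table; a thin blue painted ring of 84 mm mean diameter (80 mm inside, 88 outside) is drawn round this point, so that the 72 mm flange fits inside it. z points up; the top does not turn.

How it is judged:
At the end, for the whole second after the job is handed in: The brass pedestal stands at rest on its flange on the turntable, neck up (within 10 degrees), the foot's centre within 18 mm of the ring's centre; the grey pedestal is within 15 mm of where it stood (horizontal distance between brass_pedestal and turntable_centre below 0.018 m and z of brass_pedestal in the frame of turntable_centre between -0.006 and 0.006 m and angle between brass_pedestal's own z axis and vertical below 0.175 rad and linear speed of brass_pedestal below 0.02 m/s and distance of grey_pedestal from where it was at the start of the episode below 0.015 m); the robot touches nothing.
It fails at once if the brass pedestal is dropped on the turntable (it comes down on it faster than 0.6 m/s) (linear speed of brass_pedestal above 0.6 m/s and horizontal distance between brass_pedestal and turntable_centre below 0.06 m and z of brass_pedestal in the frame of turntable_centre below 0.04 m).
It fails at once if the grey pedestal is moved or knocked over (it moves more than 30 mm) (distance of grey_pedestal from where it was at the start of the episode above 0.03 m).
It also fails if it takes over 45 s, if anything falls off the work surface, if the arm or the gripper's body presses on something with over 40 N, if the wrist force passes 120 N, or if a joint passes its speed limit or range.

## Working session

There is one attempt and no reset: what is moved stays moved. The work goes in short steps, Python scripts to look and compute and a tool call to move; the robot and the scene stay as the last step left them, time stands still between calls to the robot, and variables do not carry over. Pictures are saved under pics/ and viewed, and the job is handed in when it is done.

Besides the shell and the picture viewer there is one more tool, called as name(argument=value, ...), one argument or row to a line, values as JSON. step_arm: Moves the arm, as the interface text tells. Its arguments: {"type":"object","properties":{"plan":{"type":"array"}},"required":["plan"]}

```bash
mkdir -p pics; ls
python3 - <<'E'
from bench import status, vision, job
import cv2,numpy as np
np.set_printoptions(precision=4,suppress=True)
s=status.state()
for k,v in s.items(): print(k,np.array(v))
for n in("side","top"):
    p,d=vision.snapshot(n); cv2.imwrite(f"pics/{n}0.png",p[:,:,::-1]); np.save(f"pics/{n}0d.npy",d); 
    print(n,vision.get_calibration(n),(d>0).mean(),d.max())
E
```

```text
pics
time_s 0.0
qpos [ 1.293   0.4684 -0.0116  1.6036  0.006   1.0714 -0.0563]
qvel [-0.0011 -0.0003  0.0001  0.     -0.0007 -0.0011  0.0001]
joint_efforts [  0.0007 -52.0582  -0.0125 -24.3749  -0.0567   0.0171   0.0002]
ee_pos [ 0.151  -0.6316  0.2136]
tool_rot [[ 0.2325 -0.9726 -0.0005]
 [-0.9726 -0.2325  0.0017]
 [-0.0017  0.0001 -1.    ]]
force [-0.5402 -0.6532 -0.0742]
moment [0.0083 0.0182 0.0367]
gripper_width 0.09191670090334846
side {'fov_y': 57.45944337501466, 'cx': 318.1831898563775, 'cy': 202.3585457260131, 'view': array([[-0.9904, -0.1379,  0.01  ,  0.4711],
       [-0.0673,  0.4178, -0.906 ,  0.1022],
       [ 0.1207, -0.898 , -0.4231,  0.8708],
       [ 0.    ,  0.    ,  0.    ,  1.    ]])} 0.99596875 3.4756677
top {'fov_y': 53.02284014044894, 'cx': 311.0158539866276, 'cy': 202.43653584054155, 'view': array([[ 0.0012, -0.9994,  0.0345, -0.0024],
       [-0.994 , -0.005 , -0.1095,  0.4823],
       [ 0.1096, -0.0342, -0.9934,  0.8561],
       [ 0.    ,  0.    ,  0.    ,  1.    ]])} 0.9960234375 1.6405458
```

View pics/side0.png

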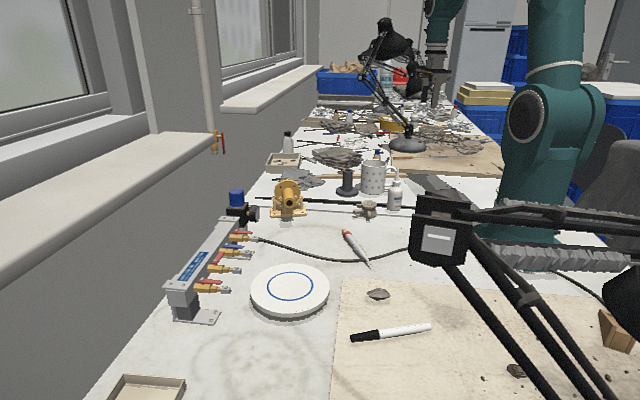

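View pics/top0.png

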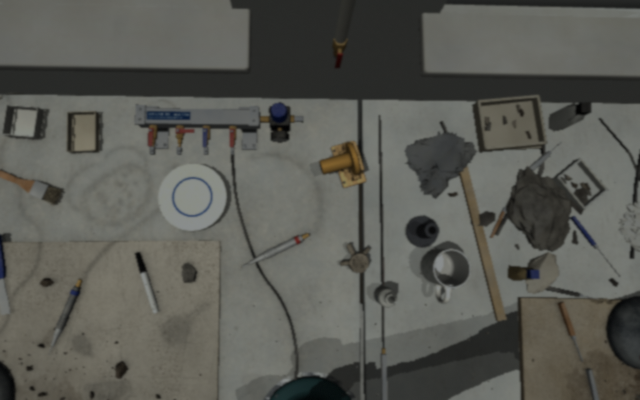

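```bash
cat > h.py <<'E'
import numpy as np,cv2
from bench import status,vision,job
np.set_printoptions(precision=4,suppress=True)
def cam(n):
    c=vision.get_calibration(n);V=np.array(c['view']);f=200/np.tan(np.radians(c['fov_y']/2));return f,c['cx'],c['cy'],V
def ray(n,u,v):
    f,cx,cy,V=cam(n);R=V[:3,:3];o=-R.T@V[:3,3];d=R.T@np.array([(u-cx)/f,(v-cy)/f,1]);return o,d
def onplane(n,u,v,z):
    o,d=ray(n,u,v);return o+d*(z-o[2])/d[2]
def proj(n,p):
    f,cx,cy,V=cam(n);q=V[:3,:3]@np.array(p)+V[:3,3];return np.array([f*q[0]/q[2]+cx,f*q[1]/q[2]+cy])
def tri(uv1,uv2,n1='side',n2='top'):
    o1,d1=ray(n1,*uv1);o2,d2=ray(n2,*uv2)
    A=np.stack([d1,-d2],1);t=np.linalg.lstsq(A,o2-o1,rcond=None)[0]
    a=o1+t[0]*d1;b=o2+t[1]*d2;return (a+b)/2,np.linalg.norm(a-b)
def dpts(n,us,vs,d):
    f,cx,cy,V=cam(n);z=d[vs,us];P=np.stack([(us-cx)/f*z,(vs-cy)/f*z,z],1);return (P-V[:3,3])@V[:3,:3]
E
python3 - <<'E'
from h import *
for n in("side","top"): print(n,ray(n,320,200))
a=cv2.imread('pics/side0.png');b=cv2.imread('pics/top0.png')
cv2.imwrite('pics/z1.png',cv2.resize(a[165:330,230:370],None,fx=5,fy=5,interpolation=cv2.INTER_CUBIC)[:600])
A=cv2.resize(b[120:240,150:230],None,fx=5,fy=5,interpolation=cv2.INTER_CUBIC)
B=cv2.resize(b[120:240,300:380],None,fx=5,fy=5,interpolation=cv2.INTER_CUBIC)
cv2.imwrite('pics/z2.png',np.clip(1.8*np.hstack([A,B]).astype(float),0,255).astype(np.uint8))
E
```

```text
side (array([0.3684, 0.8043, 0.4563]), array([ 0.1162, -0.9014, -0.4172]))
top (array([0.3855, 0.0293, 0.9033]), array([ 0.1157, -0.0566, -0.9919]))
```

View pics/z1.png

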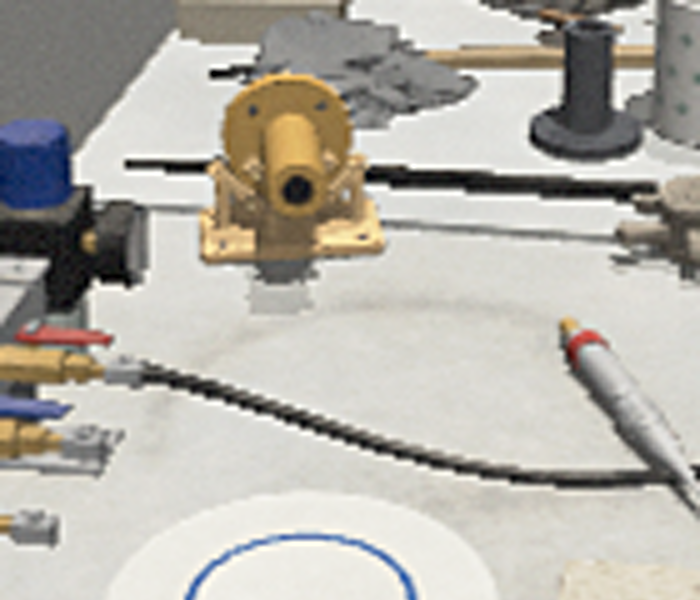

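View pics/z2.png

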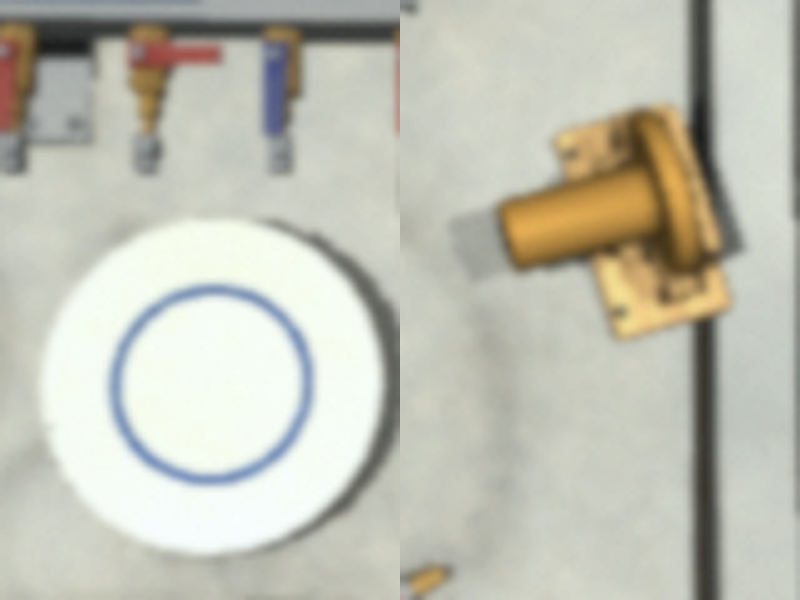

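```bash
cat > m.py <<'E'
from h import *
a=cv2.imread('pics/side0.png');b=cv2.imread('pics/top0.png');da=np.load('pics/side0d.npy');db=np.load('pics/top0d.npy')
# turntable ring, blue
res={}
for n,im,roi in(("side",a,(245,340,260,330)),("top",b,(150,235,160,235))):
    hsv=cv2.cvtColor(im,cv2.COLOR_BGR2HSV);x0,x1,y0,y1=roi
    m=cv2.inRange(hsv,(95,90,40),(130,255,255));k=np.zeros_like(m);k[y0:y1,x0:x1]=m[y0:y1,x0:x1]
    vs,us=np.nonzero(k);print(n,len(us),us.min(),us.max(),vs.min(),vs.max())
    P=np.array([onplane(n,u,v,0.024) for u,v in zip(us,vs)])
    A=np.c_[2*P[:,:2],np.ones(len(P))];s=np.linalg.lstsq(A,(P[:,:2]**2).sum(1),rcond=None)[0]
    r=np.sqrt(s[2]+s[0]**2+s[1]**2);e=cv2.fitEllipse(np.c_[us,vs].astype(np.float32))
    res[n]=e[0];print(' ring centre@24mm',s[:2],'r',r,'ellipse',e, 'depth z',np.median(dpts(n,us,vs,da if n=='side' else db)[:,2]))
print('tri ring',tri(res['side'],res['top']))
for n,im,roi,d in(("side",a,(265,312,175,222),da),("top",b,(312,375,135,192),db)):
    hsv=cv2.cvtColor(im,cv2.COLOR_BGR2HSV);x0,x1,y0,y1=roi
    m=cv2.inRange(hsv,(8,150,40),(28,255,255));k=np.zeros_like(m);k[y0:y1,x0:x1]=m[y0:y1,x0:x1]
    cv2.imwrite(f'pics/mk_{n}.png',cv2.resize(k[y0:y1,x0:x1],None,fx=6,fy=6,interpolation=0))
    vs,us=np.nonzero(k);P=dpts(n,us,vs,d);ok=(P[:,2]>0.0)&(P[:,2]<0.15);P=P[ok];print(n,len(P),P.min(0),P.max(0))
    np.save(f'pics/P_{n}.npy',P)
P=np.load('pics/P_top.npy');
T=P[P[:,2]>0.06];print(len(T))
# lamp head
P=dpts('side',np.array([440,440,460,500,550]),np.array([215,260,280,300,370]),da);print(P)
E
python3 m.py
```

```text
side 137 267 312 272 300
 ring centre@24mm [0.4942 0.2597] r 0.04196149917708487 ellipse ((289.4655456542969, 285.7744445800781), (28.023351669311523, 44.850013732910156), 86.26995086669922) depth z 0.023960746408645327Traceback (most recent call last):
  File "m.py", line 8, in <module>
    vs,us=np.nonzero(k);print(n,len(us),us.min(),us.max(),vs.min(),vs.max())
                                        ~~~~~~^^
    return umr_minimum(a, axis, None, out, keepdims, initial, where)
ValueError: zero-size array to reduction operation minimum which has no identity
```

```bash
sed -i 's/(95,90,40),(130/(95,60 if n=="side" else 45,40),(130/' m.py; python3 m.py; python3 -c "
import cv2;a=cv2.imread('pics/mk_side.png');b=cv2.imread('pics/mk_top.png');print(a.shape,b.shape)
import numpy as np
c=np.zeros((max(a.shape[0],b.shape[0]),a.shape[1]+b.shape[1]+10,3),np.uint8);c[:a.shape[0],:a.shape[1]]=a;c[:b.shape[0],a.shape[1]+10:]=b;cv2.imwrite('pics/mk.png',c)"
```

```text
side 175 267 312 272 300
 ring centre@24mm [0.4942 0.2596] r 0.041905085622415725 ellipse ((289.49822998046875, 285.7686767578125), (28.022565841674805, 44.77946853637695), 86.6327896118164) depth z 0.02395094676750076
top 221 172 211 177 216
 ring centre@24mm [0.4945 0.26  ] r 0.04192238829102596 ellipse ((191.82110595703125, 196.54481506347656), (37.83906173706055, 38.97273635864258), 59.98896789550781) depth z 0.0240836133868471
tri ring (array([0.4943, 0.2604, 0.0228]), np.float64(0.0001725641517690272))
side 27 [ 0.5414 -0.0932  0.0579] [ 0.6039 -0.0708  0.0977]
top 608 [ 0.5405 -0.1006  0.0314] [ 0.6037 -0.0202  0.0995]
593
[[0.3294 0.6336 0.3734]
 [0.3306 0.654  0.36  ]
 [0.317  0.6451 0.3433]
 [0.1055 0.2292 0.0119]
 [0.0814 0.3821 0.0132]]
(282, 282, 3) (342, 378, 3)
```

View pics/mk.png

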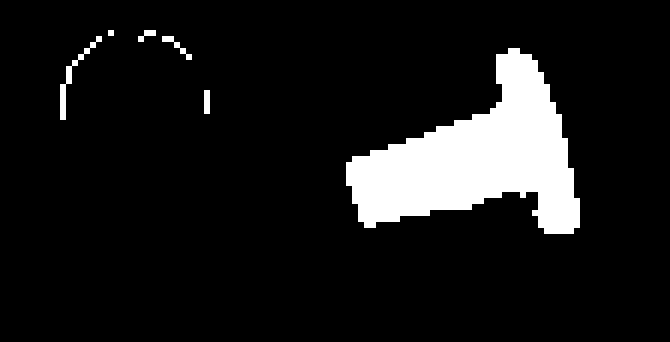

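```bash
cat > m2.py <<'E'
from h import *
a=cv2.imread('pics/side0.png');b=cv2.imread('pics/top0.png');da=np.load('pics/side0d.npy');db=np.load('pics/top0d.npy')
hsv=cv2.cvtColor(b,cv2.COLOR_BGR2HSV);m=cv2.inRange(hsv,(8,150,40),(28,255,255))
# neck midline in top: columns 325..344
us=np.arange(324,335);mid=[];w=[]
# column mids
for u in us:
    v=np.nonzero(m[135:185,u])[0]+135;mid.append(v.mean());w.append(len(v))
L=np.polyfit(us,mid,1);print('midline',L,w)
p1=onplane('top',322,np.polyval(L,322),.062);p2=onplane('top',345,np.polyval(L,345),.062)
dirn=(p1-p2)/np.linalg.norm(p1-p2);print('neck dir',dirn,'yaw',np.degrees(np.arctan2(dirn[1],dirn[0])))
# top depth points in neck frame
vs,us=np.nonzero(m[135:192,312:375]);P=dpts('top',us+312,vs+135,db)
perp=np.array([-dirn[1],dirn[0],0])
s=P@dirn;q=P@perp
print('neck end s',np.sort(s)[-12:],'foot s',np.sort(s)[:12])
for lo in np.arange(s.min(),s.max(),.008):
    k=(s>=lo)&(s<lo+.008);print(round(lo-s.min(),3),k.sum(),'q',q[k].min(),q[k].max(),'zmax',P[k,2].max())
# depth yaw via ridge: PCA of neck pts
k=(s>s.max()-.055)&(P[:,2]>.07);N=P[k][:,:2];c=N.mean(0);sv=np.linalg.svd(N-c)[2][0];print('pca',c,sv)
sc=cv2.cvtColor(a,cv2.COLOR_BGR2HSV);print(sc[178:218:4,289],sc[190,278])
E
python3 m2.py
```

```text
midline [ -0.2818 257.5818] [12, 13, 12, 12, 13, 13, 12, 13, 13, 13, 14]
neck dir [-0.2819  0.9594  0.    ] yaw 106.37569019630615
neck end s [-0.1781 -0.1778 -0.1775 -0.1774 -0.1771 -0.1769 -0.1769 -0.1767 -0.1767
 -0.1767 -0.1763 -0.0806] foot s [-0.2496 -0.2496 -0.2495 -0.2495 -0.2492 -0.2492 -0.249  -0.2489 -0.2489
 -0.2489 -0.2487 -0.2485]
0.0 140 q -0.5576129948385252 -0.4913243565264228 zmax 0.09950635519699105
0.008 116 q -0.5583105107570424 -0.4927416277658635 zmax 0.09643772931730488
0.016 53 q -0.5401631053148924 -0.5110208639957922 zmax 0.0785693192843664
0.024 53 q -0.5390800402594609 -0.5104393362326906 zmax 0.08023082399665835
0.032 51 q -0.5388947316855537 -0.5103414293859359 zmax 0.08020652800017045
0.04 50 q -0.5374173418688131 -0.5112450904606736 zmax 0.07876874300493669
0.048 48 q -0.5378000636787673 -0.5110548950732705 zmax 0.0812366828719699
0.056 44 q -0.5363259194494856 -0.5115971324452235 zmax 0.08030316553998805
0.064 44 q -0.5359842150211462 -0.5121238564707471 zmax 0.08065218124346432
0.072 9 q -0.5321788666802169 -0.5147422725346738 zmax 0.0794169356025026Traceback (most recent call last):
  File "m2.py", line 18, in <module>
    k=(s>=lo)&(s<lo+.008);print(round(lo-s.min(),3),k.sum(),'q',q[k].min(),q[k].max(),'zmax',P[k,2].max())
                                                                ~~~~~~~~^^
    return umr_minimum(a, axis, None, out, keepdims, initial, where)
ValueError: zero-size array to reduction operation minimum which has no identity
```

```bash
cat > m3.py <<'E'
from h import *
a=cv2.imread('pics/side0.png');b=cv2.imread('pics/top0.png');da=np.load('pics/side0d.npy');db=np.load('pics/top0d.npy')
g=a[196:210,282:298].astype(int).sum(2);print(g[:, :])
k=np.argwhere(g<150);c=k.mean(0)[::-1]+[282,196];print('hole',c,'z62',onplane('side',*c,.062))
bt=cv2.cvtColor(b,cv2.COLOR_BGR2HSV);m=cv2.inRange(bt,(8,150,40),(28,255,255));
vs,us=np.nonzero(m[135:192,312:375]);P=dpts('top',us+312,vs+135,db)
k=(P[:,2]>.072)&(P[:,2]<.083)&(P[:,1]>-.1)&(P[:,1]<-.035)
for yaw in(104,106,107,108,109,110,112):
    d=np.array([np.cos(np.radians(yaw)),np.sin(np.radians(yaw))]);pr=np.array([-d[1],d[0]])
    Q=P[k][:,:2];s=Q@d;q=Q@pr;z=P[k][:,2]
    # keep neck only: |q-med|<.013
    kk=abs(q-np.median(q))<.014
    # fit z = sqrt(r^2-(q-q0)^2)+za : algebraic circle
    A=np.c_[2*q[kk],2*z[kk],np.ones(kk.sum())];so,rs,*_=np.linalg.lstsq(A,q[kk]**2+z[kk]**2,rcond=None)
    print(yaw,so[:2],np.sqrt(so[2]+so[0]**2+so[1]**2),rs,kk.sum())
E
python3 m3.py; python3 - <<'E'
E
```

```text
[[204 328 416 456 502 502 512 527 517 498 470 408 419 554 537 351]
 [239 318 413 462 487 499 512 517 517 506 477 431 382 371 417 413]
 [366 297 406 459 447 347 314 318 304 334 401 437 396 368 365 259]
 [259 295 386 385 315 345 345 338 338 330 329 358 395 319 278 307]
 [275 291 357 330 346 299 156 109 177 303 334 324 327 298 298 394]
 [242 288 371 342 313 165  78  63  87 101 252 343 352 334 387 496]
 [234 262 346 328 219  62  96  82  93  56 202 360 331 381 490 395]
 [213 247 338 324 180  52  90 102  53  74 179 311 334 296 338 376]
 [223 242 350 344 251  70  84  85  77 105 232 355 313 341 401 303]
 [295 234 302 347 311 184 140 114 143 221 298 346 331 308 333 255]
 [299 261 309 338 337 366 342 294 310 361 345 320 286 277 266 280]
 [256 267 280 276 314 344 334 332 321 334 320 244 239 250 267 236]
 [264 294 318 277 260 239 276 277 266 262 272 235 213 230 286 317]
 [229 271 322 294 282 267 261 260 267 278 273 270 276 407 574 556]]
hole [289.087  202.7826] z62 [ 0.5536 -0.0183  0.062 ]
104 [-0.5337  0.0692] 0.009893436614802154 [0.] 270
106 [-0.5267  0.0689] 0.01005594145303901 [0.] 273
107 [-0.5229  0.0692] 0.00983053246551646 [0.] 272
108 [-0.519   0.0693] 0.009758430464562854 [0.] 273
109 [-0.5148  0.0696] 0.009548854776398944 [0.] 272
110 [-0.5105  0.0697] 0.009414496212786436 [0.] 270
112 [-0.5015  0.0702] 0.009131657966847204 [0.] 271
```

```bash
cat > mv.py <<'E'
from h import *
import sys
def rel(target,yaw=None):
    s=status.state();R=np.array(s['tool_rot']);p=np.array(s['ee_pos'])
    print('t',s['time_s'],'pos',p,'yaw',np.degrees(np.arctan2(R[1,0],R[0,0])),'tilt',R[:,2],'F',np.array(s['force']),'w',s['gripper_width'],'q',np.array(s['qpos']))
    print('shift cm',R.T@(np.array(target)-p)*100)
    if yaw is not None: print('turn',-((yaw-np.degrees(np.arctan2(R[1,0],R[0,0]))+180)%360-180))
E
python3 - <<'E'
from mv import *
print(proj('top',[.151,-.632,.215]))
db=np.load('pics/top0d.npy');v,u=np.mgrid[0:400,0:640];P=dpts('top',u.ravel(),v.ravel(),db)
for y in np.arange(-.6,.5,.1):
    print(round(y,1),[round(float(P[(abs(P[:,1]-y)<.05)&(abs(P[:,0]-x)<.05)][:,2].max(initial=-1)),3) for x in np.arange(.2,.8,.1)])
rel([.5571,-.0339,.20],16.4)
E
```

```text
[686.1407 386.0889]
-0.6 [0.034, 0.031, 0.048, 0.057, 0.027, 0.272, 0.28]
-0.5 [0.033, 0.087, 0.072, 0.073, 0.049, 0.274, 0.296]
-0.4 [0.016, 0.083, 0.048, 0.061, 0.034, 0.274, 0.292]
-0.3 [0.005, 0.096, 0.095, 0.038, 0.049, 0.273, 0.29]
-0.2 [0.013, 0.125, 0.094, 0.025, 0.042, 0.273, 0.308]
-0.1 [0.005, 0.081, 0.04, 0.09, 0.1, 0.359, 0.305]
-0.0 [0.01, 0.006, 0.903, 0.079, 0.093, 0.359, 0.343]
0.1 [0.009, 0.012, 0.024, 0.005, 0.13, 0.273, 0.297]
0.2 [0.017, 0.033, 0.028, 0.061, 0.084, 0.273, 0.273]
0.3 [0.03, 0.036, 0.031, 0.029, 0.086, 0.274, 0.273]
0.4 [0.017, 0.033, 0.033, 0.005, 0.086, 0.273, 0.274]
t 0.1 pos [ 0.151  -0.6317  0.2138] yaw -76.55013449436318 tilt [-0.0005  0.0015 -1.    ] F [-0.473  -0.5999  0.6083] w 0.09199306051543532 q [ 1.293   0.4683 -0.0116  1.6035  0.006   1.0714 -0.0563]
shift cm [-48.6916 -53.3974   1.4438]
turn -92.95013449436317
```

Run:
```python
from mv import *
db=np.load('pics/top0d.npy');v,u=np.mgrid[0:400,0:640];P=dpts('top',u.ravel(),v.ravel(),db)
for y in np.arange(-.3,.4,.1):
    k=(abs(P[:,1]-y)<.05)&(P[:,2]>.15)&(P[:,0]>.5);Q=P[k];print(y,Q[:,0].min(), Q[Q[:,0].argmin()], Q[Q[:,2]>.31][:5])
```

```text
-0.3 0.6739527878875897 [ 0.674  -0.3072  0.2573] []
-0.19999999999999998 0.6742409147233074 [ 0.6742 -0.2258  0.2577] []
-0.09999999999999998 0.7240348339123385 [ 0.724  -0.0501  0.2301] [[ 0.7416 -0.0501  0.3593]
 [ 0.7442 -0.0521  0.3554]
 [ 0.7442 -0.0536  0.3555]
 [ 0.7431 -0.0508  0.3545]
 [ 0.7443 -0.0525  0.3528]]
5.551115123125783e-17 0.7228485846851989 [ 0.7228 -0.0444  0.1808] [[ 0.7519 -0.0345  0.343 ]
 [ 0.7492 -0.0355  0.3471]
 [ 0.7467 -0.0365  0.3509]
 [ 0.7443 -0.0375  0.3548]
 [ 0.7434 -0.0388  0.3561]]
0.10000000000000003 0.6744718590973556 [0.6745 0.1202 0.2639] []
0.2 0.6743155866292386 [0.6743 0.1539 0.2591] []
0.3000000000000001 0.6743040966806236 [0.6743 0.2992 0.2651] []
```

step_arm(
  plan=[
    [[-5,-5.5,0],-10,0],
    [[-9,-10,0],-20,0],
    [[-13.5,-15,0],-30,0],
    [[-18,-20,0],-40,0],
    [[-22,-24,0],-50,0],
    [[-26,-28.5,0],-60,0],
    [[-30,-33,0],-70,0],
    [[-34,-37.5,0],-80,0],
  ],
)

```text
time_s: 1.1
ee_pos: [0.4339, -0.2177, 0.2146]
tool_rot: [[0.998, 0.065, 0.0], [0.065, -0.998, -0.0], [0.0, 0.0, -1.0]]
force: [0.9, -0.2, 0.1]
gripper_width: 0.0919
```

```bash
python3 -c "
from mv import *
rel([.5571,-.0339,.15],16.4)"
```

```text
t 1.1 pos [ 0.4339 -0.2177  0.2146] yaw 3.7536189860933242 tilt [ 0.     -0.0004 -1.    ] F [ 0.9405 -0.2182  0.0929] w 0.09186518385720965 q [ 0.8415  0.2363 -0.5068  1.9688  0.1387  0.9696  0.3333]
shift cm [ 13.4976 -17.541    6.4537]
turn -12.646381013906677
```

step_arm(
  plan=[
    [[3,-4,0],-3,0],
    [[6,-8,0],-6,0],
    [[9,-12,0],-9,0],
    [[12,-15.5,2],-12.6,0],
    [[13.5,-17.5,5],-12.6,0],
    [[13.5,-17.5,6.5],-12.6,0],
    [[13.5,-17.5,6.5],-12.6,0],
    [[13.5,-17.5,6.5],-12.6,0],
  ],
)

```text
time_s: 2.1
ee_pos: [0.5576, -0.038, 0.1503]
tool_rot: [[0.962, 0.275, 0.001], [0.275, -0.962, -0.001], [0.001, 0.001, -1.0]]
force: [1.5, -0.4, -0.4]
gripper_width: 0.0918
```

```bash
python3 -c "
from mv import *
rel([.5571,-.0339,.043],16.4)
a,_=vision.snapshot('side');b,d=vision.snapshot('top')
A=cv2.resize(a[130:250,230:350],(480,480));B=cv2.resize(b[100:200,270:350],(300,480)[::1] if 0 else (384,480))
B=np.clip(B*1.6,0,255).astype(np.uint8)
cv2.imwrite('pics/c1.png',np.hstack([A,B[:,:310]])[:,:,::-1])
"
```

```text
t 2.1 pos [ 0.5576 -0.038   0.1503] yaw 15.935180662720331 tilt [ 0.0008 -0.0008 -1.    ] F [ 1.53   -0.3982 -0.4012] w 0.09179367547774696 q [ 0.4634  0.4666 -0.5789  1.8568  0.3182  0.9101  0.0139]
shift cm [ 0.0625 -0.4203 10.7332]
turn -0.46481933727966407
```

View pics/c1.png

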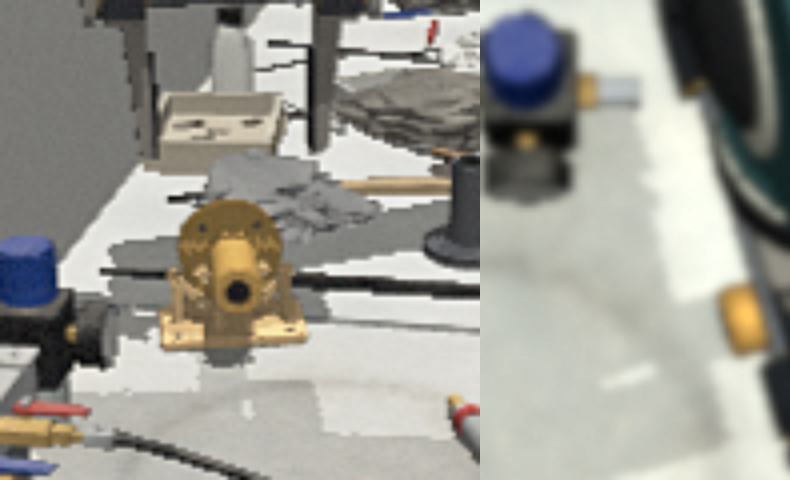

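step_arm(
  plan=[
    [[0,-0.4,1.5],-0.4,0],
    [[0,-0.4,5],-0.4,0],
    [[0,-0.4,8.5],-0.4,0],
    [[0,-0.4,10.7],-0.4,0],
    [[0,-0.4,10.7],-0.4,0],
    [[0,-0.4,10.7],-0.4,120],
    [[0,-0.4,10.7],-0.4,255],
    [[0,-0.4,10.7],-0.4,255],
  ],
)

```text
time_s: 3.2
ee_pos: [0.5569, -0.0329, 0.0434]
tool_rot: [[0.959, 0.283, 0.002], [0.283, -0.959, -0.0], [0.001, 0.001, -1.0]]
force: [0.2, 0.6, -0.6]
gripper_width: 0.064
```

```bash
cat > look.py <<'E'
from mv import *
import sys
def look(name,ra=(130,250,230,350)):
    a,_=vision.snapshot('side')
    A=cv2.resize(a[ra[0]:ra[1],ra[2]:ra[3]],None,fx=5,fy=5,interpolation=cv2.INTER_CUBIC)
    cv2.imwrite(f'pics/{name}.png',A[:600,:800,::-1])
E
python3 -c "
from look import *
rel([.5571,-.0339,.083],16.4);look('c2')"
```

```text
t 3.2 pos [ 0.5569 -0.0329  0.0434] yaw 16.440868337764847 tilt [ 0.0016 -0.0003 -1.    ] F [ 0.1825  0.5965 -0.6497] w 0.06397975394583066 q [ 0.3869  0.615  -0.4989  1.9193  0.4359  0.7136 -0.083 ]
shift cm [-0.0088  0.1049 -3.9587]
turn 0.04086833776483445
```

View pics/c2.png

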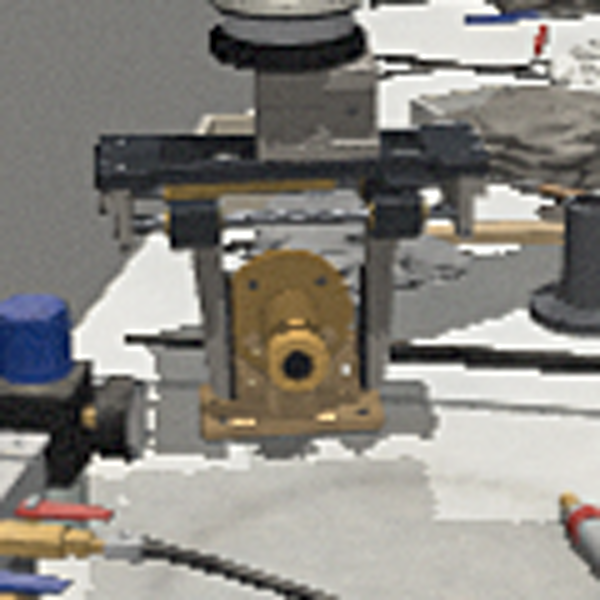

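step_arm(
  plan=[
    [[0,0,0],0,255],
    [[0,0,0],0,255],
    [[0,0,0],0,255],
    [[0,0,0],0,255],
    [[0,0,0],0,255],
    [[0,0,-1],0,255],
    [[0,0,-3],0,255],
    [[0,0,-4],0,255],
  ],
)

```text
time_s: 4.25
ee_pos: [0.5569, -0.0328, 0.0844]
tool_rot: [[0.959, 0.283, 0.002], [0.283, -0.959, -0.0], [0.002, 0.001, -1.0]]
force: [0.6, -0.2, -3.0]
gripper_width: 0.0314
```

```bash
python3 -c "
from look import *
rel([.5571,-.0339,.083],16.4);look('c3')"
```

```text
t 4.25 pos [ 0.5569 -0.0328  0.0844] yaw 16.4400661213945 tilt [ 0.0017 -0.0002 -1.    ] F [ 0.5631 -0.1981 -2.9771] w 0.03136362615498122 q [ 0.4174  0.5554 -0.5366  1.9019  0.3908  0.7872 -0.0462]
shift cm [-0.0153  0.1133  0.1366]
turn 0.04006612139448862
```

View pics/c3.png

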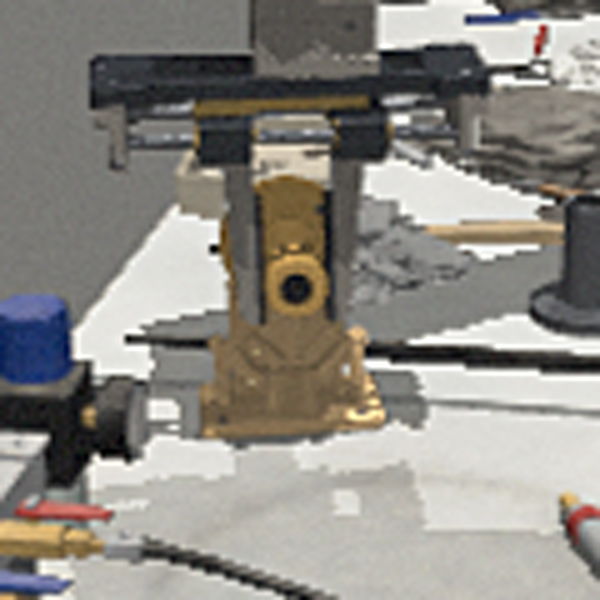

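step_arm(
  plan=[
    [[0,0.3,-0.2],0,255],
    [[0,0.6,-0.7],0,255],
    [[0,0.9,-1.2],0,255],
    [[0,1.2,-1.7],0,255],
    [[0,1.6,-2.1],0,255],
    [[0,2.0,-2.5],0,255],
    [[0,2.5,-2.9],0,255],
    [[0,2.5,-2.9],0,255],
  ],
)

```text
time_s: 5.3
ee_pos: [0.5636, -0.0569, 0.1122]
tool_rot: [[0.959, 0.283, 0.0], [0.283, -0.959, -0.0], [0.0, 0.0, -1.0]]
force: [-2.5, 4.5, 2.0]
gripper_width: 0.0312
```

```bash
python3 -c "
from look import *
rel([.5571,-.0339,.083],16.4);look('c4')"
```

```text
t 5.3 pos [ 0.5636 -0.0569  0.1122] yaw 16.414038116540986 tilt [ 0.0003 -0.     -1.    ] F [-2.5447  4.5381  2.0495] w 0.03117577593855364 q [ 0.4706  0.529  -0.5531  1.8645  0.3612  0.8484  0.0227]
shift cm [ 0.0216 -2.3892  2.9158]
turn 0.014038116540973533
```

View pics/c4.png

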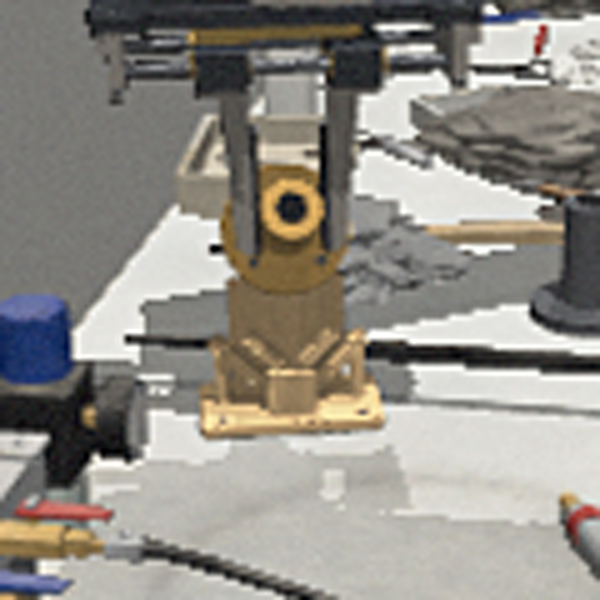

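step_arm(
  plan=[
    [[0,0.5,-0.3],0,255],
    [[0,1.0,-0.6],0,255],
    [[0,1.5,-0.8],0,255],
    [[0,2.1,-1.0],0,255],
    [[0,2.7,-1.1],0,255],
    [[0,3.3,-1.2],0,255],
    [[0,4.0,-1.2],0,255],
    [[0,4.7,-1.2],0,255],
  ],
)

```text
time_s: 6.35
ee_pos: [0.5772, -0.1014, 0.1242]
tool_rot: [[0.959, 0.284, 0.001], [0.284, -0.959, 0.0], [0.001, -0.0, -1.0]]
force: [-1.7, 5.5, 2.2]
gripper_width: 0.0311
```

```bash
python3 -c "
from look import *
rel([.5571,-.0339,.083],16.4);look('c5')"
```

```text
t 6.35 pos [ 0.5772 -0.1014  0.1242] yaw 16.473431188898815 tilt [ 0.0007  0.0004 -1.    ] F [-1.6536  5.494   2.205 ] w 0.031058301996292278 q [ 0.5351  0.5401 -0.5491  1.8099  0.3523  0.8894  0.1119]
shift cm [-0.0113 -7.0421  4.119 ]
turn 0.07343118889880884
```

View pics/c5.png

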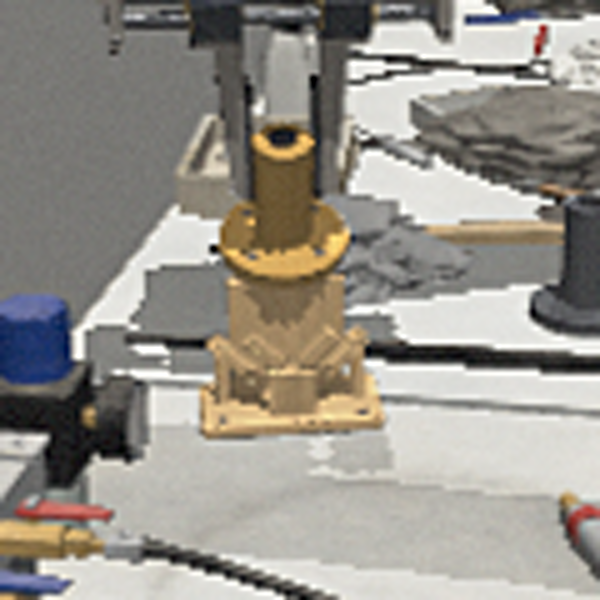

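step_arm(
  plan=[
    [[0,0.6,-0.0],0,255],
    [[0,1.2,0.2],0,255],
    [[0,1.6,0.4],0,255],
    [[0,1.6,0.5],0,255],
    [[0,1.6,-1.5],0,255],
    [[0,0,-4],0,255],
    [[0,-3,-6],0,255],
    [[0,-3,-6],0,255],
  ],
)

```text
time_s: 7.4
ee_pos: [0.5691, -0.0714, 0.186]
tool_rot: [[0.958, 0.286, 0.004], [0.286, -0.958, -0.001], [0.003, 0.002, -1.0]]
force: [0.2, -0.6, -3.2]
gripper_width: 0.0313
```

```bash
python3 -c "
from look import *
rel([.4944,.26,.13],16.4);look('c6')"
```

```text
t 7.4 pos [ 0.5691 -0.0714  0.186 ] yaw 16.64832916039651 tilt [ 0.0037 -0.0012 -1.    ] F [ 0.2475 -0.5708 -3.2362] w 0.03131062274950945 q [ 0.5302  0.4458 -0.5957  1.7941  0.2956  0.9875  0.1066]
shift cm [  2.3226 -33.9046   5.5317]
turn 0.24832916039650854
```

View pics/c6.png

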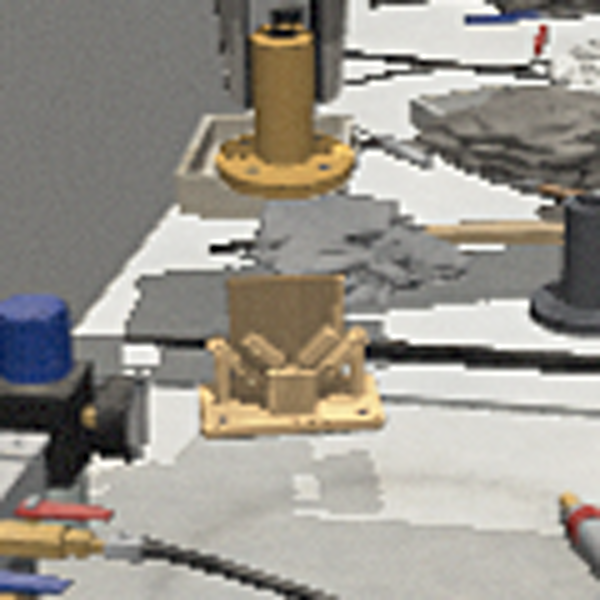

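step_arm(
  plan=[
    [[0.4,-4,-1],0,255],
    [[0.7,-9,-1],0,255],
    [[1.1,-14,-1],0,255],
    [[1.4,-19,-1],0,255],
    [[1.7,-24,-1],0,255],
    [[2.0,-29,-1],0,255],
    [[2.3,-33,0],0,255],
    [[2.3,-33.9,2],0,255],
  ],
)

```text
time_s: 8.45
ee_pos: [0.4945, 0.2606, 0.1634]
tool_rot: [[0.958, 0.286, 0.002], [0.286, -0.958, 0.001], [0.002, -0.001, -1.0]]
force: [0.6, -0.7, -3.1]
gripper_width: 0.0314
```

step_arm(
  plan=[
    [[0,0,1],0,255],
    [[0,0,2],0,255],
    [[0,0,3.5],0,255],
    [[0,0,5],0,255],
    [[0,0,6],0,255],
    [[0,0,6.5],0,255],
    [[0,0,6.5],0,255],
    [[0,0,6.5],0,255],
  ],
)

```text
time_s: 9.45
ee_pos: [0.4946, 0.2589, 0.099]
tool_rot: [[0.959, 0.283, 0.001], [0.283, -0.959, 0.0], [0.001, -0.0, -1.0]]
force: [-0.1, -0.0, -2.1]
gripper_width: 0.0311
```

```bash
python3 -c "
from look import *
rel([.4944,.26,.066],16.4);look('c7',(200,320,215,375))
b,d=vision.snapshot('top');cv2.imwrite('pics/c7t.png',np.clip(cv2.resize(b[140:240,130:260],None,fx=5,fy=5)*1.6,0,255)[:,:,::-1].astype(np.uint8))"
```

```text
t 9.45 pos [0.4946 0.2589 0.099 ] yaw 16.45649299961916 tilt [ 0.0007  0.0004 -1.    ] F [-0.0895 -0.0026 -2.0701] w 0.03105292615026277 q [-0.0614  0.5552 -0.6193  1.8891  0.4273  0.831  -0.6165]
shift cm [ 0.0074 -0.1091  3.2994]
turn 0.05649299961916654
```

View pics/c7.png

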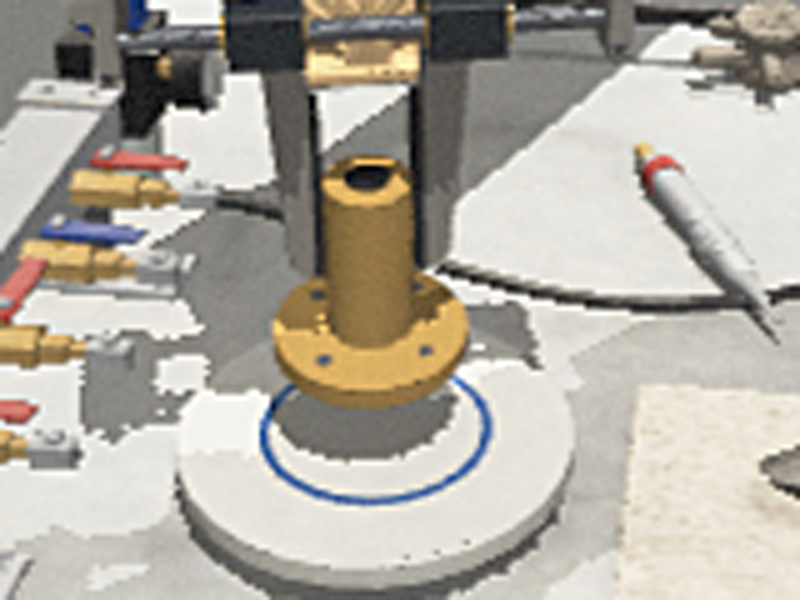

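View pics/c7t.png

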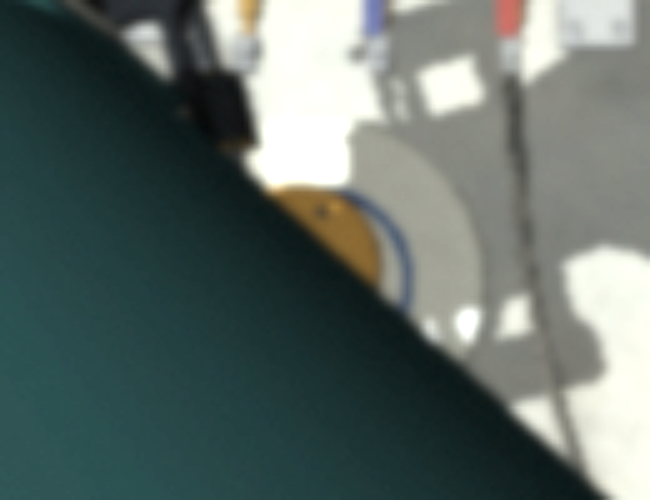

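```bash
python3 -c "
from h import *
for z in (.052,.057,.062):
  p=onplane('side',289.3,281.5,z);o,_=ray('side',289,281);d=(o-p)[:2];d/=np.linalg.norm(d);print(z,p[:2]-.036*d)"
```

```text
0.052 [0.4967 0.2502]
0.057 [0.4952 0.2566]
0.062 [0.4938 0.263 ]
```

step_arm(
  plan=[
    [[0,-0.1,0.6],0,255],
    [[0,-0.1,1.2],0,255],
    [[0,-0.1,1.8],0,255],
    [[0,-0.1,2.2],0,255],
    [[0,-0.1,2.6],0,255],
    [[0,-0.1,2.8],0,255],
    [[0,-0.1,3.0],0,255],
    [[0,-0.1,3.0],0,255],
  ],
)

```text
time_s: 10.55
ee_pos: [0.494, 0.2595, 0.0685]
tool_rot: [[0.959, 0.283, -0.0], [0.283, -0.959, -0.0], [-0.0, 0.0, -1.0]]
force: [-0.2, 0.6, -3.0]
gripper_width: 0.0312
```

```bash
python3 -c "
from look import *
rel([.4944,.26,.066],16.4);look('c8',(200,320,215,375))"
```

```text
t 10.55 pos [0.494  0.2595 0.0685] yaw 16.44678908782017 tilt [-0.0001 -0.0001 -1.    ] F [-0.1625  0.5689 -3.046 ] w 0.031175783290333395 q [-0.0861  0.598  -0.591   1.9044  0.4633  0.778  -0.6473]
shift cm [ 0.0495 -0.0334  0.2495]
turn 0.04678908782017288
```

View pics/c8.png

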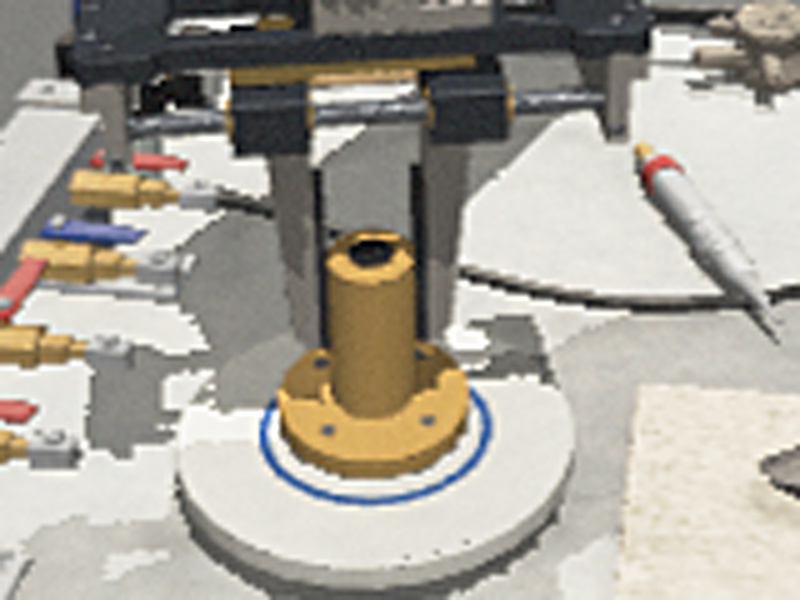

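step_arm(
  plan=[
    [[0,0,0.1],0,255],
    [[0,0,0.15],0,255],
    [[0,0,0.2],0,255],
    [[0,0,0.25],0,255],
    [[0,0,0.3],0,255],
    [[0,0,0.35],0,255],
    [[0,0,0.35],0,255],
    [[0,0,0.35],0,255],
  ],
)

```text
time_s: 11.6
ee_pos: [0.4945, 0.2592, 0.0665]
tool_rot: [[0.959, 0.283, 0.001], [0.283, -0.959, -0.001], [0.001, 0.002, -1.0]]
force: [-3.6, -3.1, 11.5]
gripper_width: 0.0315
```

```bash
python3 -c "
from look import *
rel([.4944,.26,.066],16.4);look('c9',(200,320,215,375))"
```

```text
t 11.6 pos [0.4945 0.2592 0.0665] yaw 16.43382256048468 tilt [ 0.0011 -0.0012 -1.    ] F [-3.5612 -3.1436 11.5275] w 0.0314543243483994 q [-0.0885  0.6006 -0.588   1.9051  0.4672  0.7747 -0.6505]
shift cm [ 0.0141 -0.0772  0.0533]
turn 0.0338225604846798
```

View pics/c9.png

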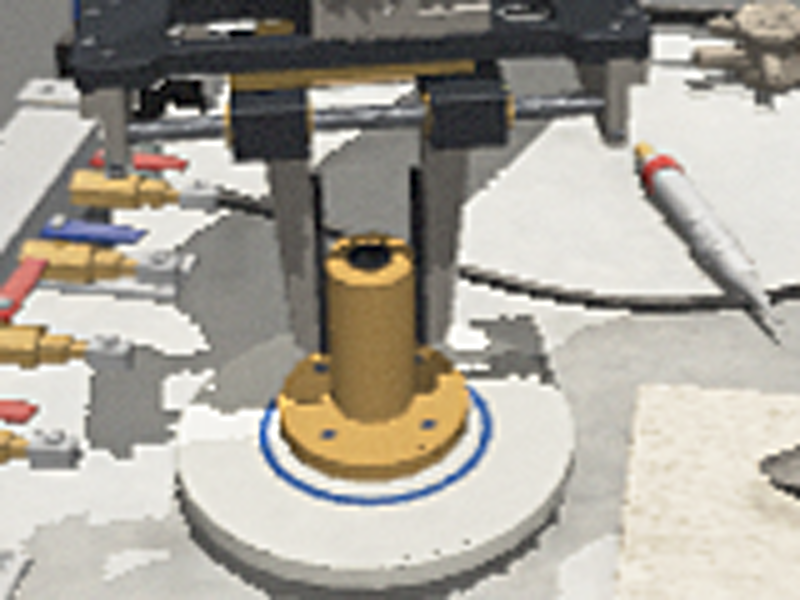

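step_arm(
  plan=[
    [[0,0,-0.1],0,255],
    [[0,0,-0.1],0,150],
    [[0,0,-0.1],0,80],
    [[0,0,-0.1],0,40],
    [[0,0,-0.1],0,40],
    [[0,0,-0.1],0,40],
    [[0,0,-0.1],0,40],
    [[0,0,-0.1],0,40],
  ],
)

```text
time_s: 12.65
ee_pos: [0.494, 0.2596, 0.066]
tool_rot: [[0.959, 0.283, -0.0], [0.283, -0.959, 0.0], [-0.0, -0.0, -1.0]]
force: [-0.3, -0.5, -0.2]
gripper_width: 0.077
```

```bash
python3 -c "
from look import *
rel([.4944,.26,.066],16.4);look('c10',(200,320,215,375))"
```

```text
t 12.65 pos [0.494  0.2596 0.066 ] yaw 16.447689943179025 tilt [-0.  0. -1.] F [-0.2842 -0.4514 -0.1951] w 0.07696789510337775 q [-0.0881  0.6015 -0.5885  1.9055  0.4663  0.7736 -0.6497]
shift cm [ 0.0464 -0.0305  0.0033]
turn 0.047689943179022976
```

View pics/c10.png

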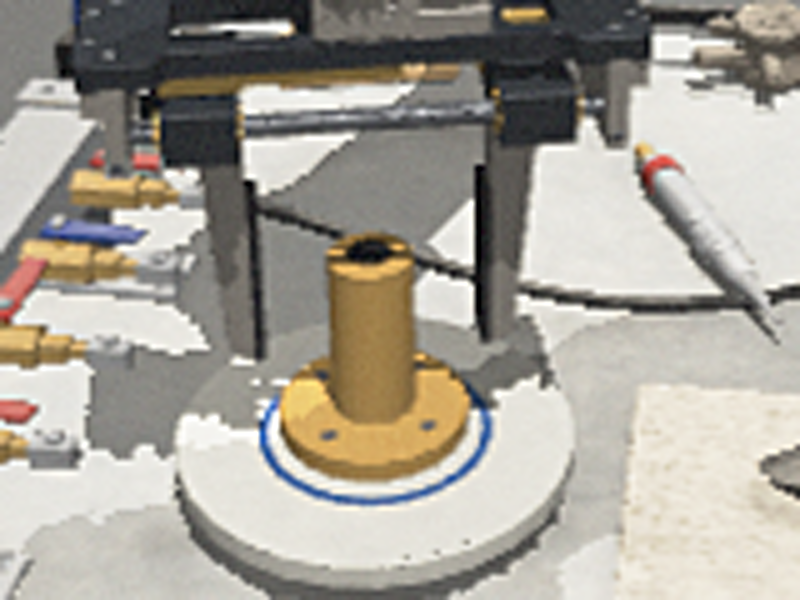

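Standing free. Raise straight up, then move aside to free the top view.

step_arm(
  plan=[
    [[0,0,-1],0,40],
    [[0,0,-3],0,40],
    [[0,0,-6],0,40],
    [[0,0,-10],0,40],
    [[0,0,-14],0,40],
    [[0,5,-15],0,40],
    [[0,10,-15],0,40],
    [[0,16,-15],0,40],
  ],
)

```text
time_s: 13.7
ee_pos: [0.5399, 0.1057, 0.2182]
tool_rot: [[0.958, 0.285, 0.003], [0.285, -0.958, 0.0], [0.003, 0.0, -1.0]]
force: [1.3, -0.3, 0.2]
gripper_width: 0.0776
```

step_arm(
  plan=[
    [[0,5,0],0,40],
    [[0,10,0],0,40],
    [[0,12,0],0,40],
    [[0,12,0],0,40],
    [[0,12,0],0,40],
    [[0,12,0],0,40],
    [[0,12,0],0,40],
    [[0,12,0],0,40],
  ],
)

```text
time_s: 14.7
ee_pos: [0.5733, -0.0084, 0.2161]
tool_rot: [[0.959, 0.284, -0.0], [0.284, -0.959, 0.0], [-0.0, -0.0, -1.0]]
force: [0.3, -0.2, 0.1]
gripper_width: 0.0775
```

Run:
```python
from mv import *
rel([.5,0,.2])
a,_=vision.snapshot('side');b,d=vision.snapshot('top')
cv2.imwrite('pics/f_s.png',a[:,:,::-1]);
hsv=cv2.cvtColor(b,cv2.COLOR_RGB2HSV);m=cv2.inRange(hsv,(8,110,30),(28,255,255))
vs,us=np.nonzero(m[165:230,160:228]);us+=160;vs+=165;P=dpts('top',us,vs,d)
for lo,hi in((.028,.042),(.085,.11)):
    k=(P[:,2]>lo)&(P[:,2]<hi)
    if k.sum()>5:
        c,r=cv2.minEnclosingCircle(np.c_[us,vs][k].astype(np.float32));z=np.median(P[k,2]);print(k.sum(),'z',z,'centre',onplane('top',*c,z),'r',r*.0022)
A=cv2.resize(a[200:320,225:345],(390,390));B=np.clip(cv2.resize(b[145:245,140:240],(390,390))*1.7,0,255).astype(np.uint8)
cv2.imwrite('pics/f.png',np.hstack([A,B])[:,:,::-1])
# grey pedestal: dark pixels, before/after, both views
for n,im,o,(x0,x1,y0,y1) in(('side',a,cv2.imread('pics/side0.png')[:,:,::-1],(334,362,166,200)),('top',b,cv2.imread('pics/top0.png')[:,:,::-1],(400,445,210,250))):
    print(n,[ (np.argwhere(i[y0:y1,x0:x1].max(2)<(95 if n=='side' else 60)).mean(0)) for i in(o,im)])
```

```text
t 14.7 pos [ 0.5733 -0.0084  0.2161] yaw 16.504281573945587 tilt [-0.  0. -1.] F [ 0.2752 -0.2217  0.0981] w 0.07752154972301344 q [ 0.4429  0.4178 -0.6232  1.762   0.2764  1.0506  0.0097]
shift cm [-6.7863 -2.8831  1.6094]
500 z 0.03406248272661731 centre [0.4941 0.2548 0.0341] r 0.035662744903564456
191 z 0.09842413355280177 centre [0.4942 0.2528 0.0984] r 0.018592448043823245
side [array([16.19  , 12.7321]), array([16.2627, 12.3522])]
top [array([22.1006, 22.6883]), array([19.5, 22. ])]
```

View pics/f.png

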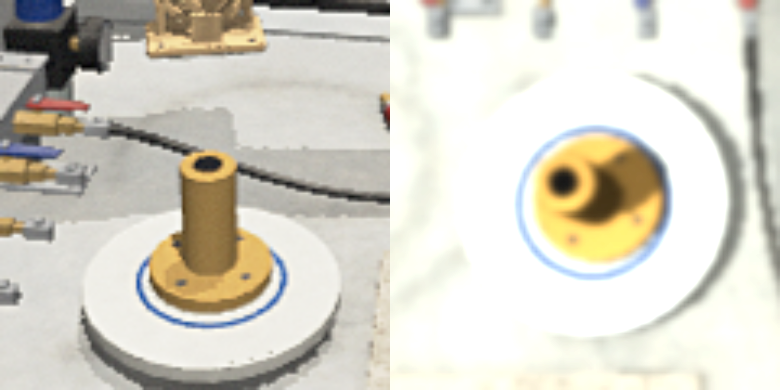

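View pics/f_s.png

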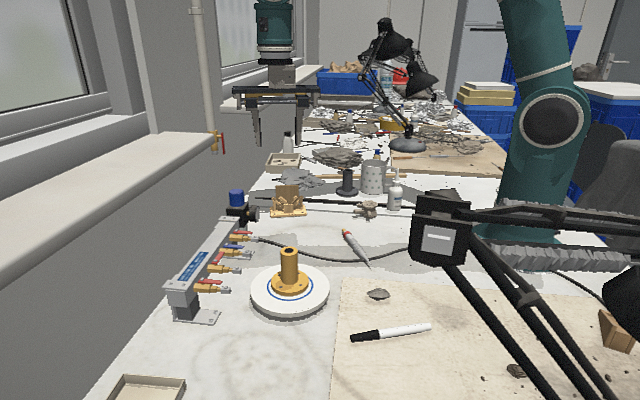

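```bash
python3 -c "
from bench import job; print(job.close_job())"
```

```text
the job is handed in; nothing more can be done
None
```

The brass pedestal is standing upright on its flange inside the blue ring, and I've handed the job in at about 15 s of the 45 s allowed.

**How it was done:** The moves can't tilt the tool, so the suggested half turn wasn't possible. I gripped the neck near its free end with the tool pointing down and lifted it about 40 mm. I then eased the lower edge of the foot over the cradle's back stop, which turned the pedestal upright in the jaws with about 5 N of force. I lowered it onto the turntable with a light press (about 12 N on the wrist), opened the jaws and moved the arm clear.

**Last checks, before handing in:**

| Check | Measured | Limit or expected |
|---|---|---|
| Foot centre to ring centre | about 5 mm | 18 mm |
| Top of flange above the table | 34 mm | 34 mm (24 + 10), so it sits flat |
| Neck tilt | about 2° | 10° |
| Neck end above the table | 98 mm | 99 mm |

The ring centre came out the same from both cameras, within 0.5 mm.

**Grey pedestal:** In the side view it is where it started, to within half a pixel. The top-view comparison disagreed: its dark patch shifted about 2.6 pixels. I put that down to the arm and its shadow covering part of that area, but I didn't take another picture to confirm it. The robot's planned path did not go near it.

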